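# Fill the spice rack in order of height, stepping down from the oil bottle

### The arm

A 6-joint arm with a two-finger parallel gripper is mounted at the origin on a cart in front of the work surface, level with it; the furniture and walls round the work are solid. World frame = base frame: x ahead of the robot, y to its left, z up, the work surface at z = 0. Lengths are in mm, angles in rad, forces in N, time in s.
With the tool pointing down it reaches from about 350 to 975 mm from the base axis. Payload 7.1 kg.
Tool frame: the origin (TCP) lies on the front face of the gripper's body, between the roots of the fingers; the fingertips stand 80 mm ahead of it and the grasp point (between the pads) lies 61 mm ahead of it (env.tips_ahead is the distance from the TCP to the fingertips, in mm); z points along the fingers, y is the line along which they close (so a half turn about z gives the same grasp; the last joint's range is limited). The gripper opens to 88 mm and grips with 3 to 60 N. Pads are 20 mm wide; open, the fingers measure 115 mm over their backs; the gripper's body (75 mm by 178 mm) begins 61 mm behind the grasp point.
Start: joints at [1.104, 0.423, 1.63, -0, 1.089, -0.019], TCP at [270.582, 563.374, 302.675] pointing down, gripper open.
Joint ranges: [-3, 3], [-0.9, 2.11], [0.09, 2.58], [-1.31, 4.45], [0.11, 2.69], [-2.54, 2.54]. Speed limits (rad/s): [2.39, 2.39, 3.01, 3.14, 3.14, 3.14].

### API

Orientations are given as a unit quaternion [x, y, z, w].
In Python, from station import env, set_gripper, viewer, workorder gives the robot as it stands. Calls block until the motion is done:
- env.reach(position, orientation): joint-space move of the TCP to a pose.
- env.move_l(position, rot=None, rate=150, f_stop=None): straight line of the TCP; rot=None keeps the orientation; rate is the mean speed in mm/s. With f_stop (N) it stops when the force on the tool has changed by that much, and returns True; else False.
- env.move_joints(angles): joint-space move.
- set_gripper(opening): finger opening in mm; the grip force is fixed at half the most; returns when the fingers have stopped.
- env.hold(seconds).
- env.ik(position, orientation): joint angles nearest the present ones, or None.
- env.read_state(): the state.
- viewer.camera(name): name is "scene" or "top" or "wrist"; returns the picture (480x640x3 uint8, blue, green, red); there is no depth.
- viewer.camera_params(name): a dict with "fx", "fy", "cx", "cy" (pixels), "pose" (4x4, takes a point from camera to world coordinates); the wrist camera has in their place "tool_from_camera" (4x4, takes a point from camera to tool coordinates, whose origin is the TCP and whose axes are the flange's). Camera axes: x right, y up, looking along -z (the intrinsics and any distortion apply to the point x, -y, -z); pixel columns grow to the right and rows downward; lengths in mm; the calibration is good to about 2 mm. A picture is of the moment at which its call begins: read the wrist's pose just before it. camera_params takes no time and is no camera call.
A pose or a line that the arm cannot do raises env.IKError and nothing moves.
- workorder.sign_off(): hands the job in; it is judged then, once.
The state is a dict: "time_s": time; "qpos": joint angles; "dq": joint speeds; "tau": joint torques, N m; "tool_pos": TCP position; "orientation": TCP orientation; "force": force on the tool from outside, world axes, zero at the start; "wrist_torque": the same for the moment, N m; "width": finger opening in mm; "grip_force": force on a finger pad.
Only numpy, scipy, OpenCV 4.12 (cv2) and the standard library are available. Lean on these libraries where they do the work, as an engineer would, in place of code of your own. Each camera call takes 0.05 s, during which the arm holds its last target. There are 200 camera calls.

### The job

Put the pepper mill, the two glass jars and the small tin back into the wooden spice rack, one in each well, so that the row steps down in height from the oil bottle at one end of the rack to the flat tin at the other. Each must stand upright, right down in its well, and be let go; leave the oil bottle and the flat tin standing where they are, and do not drop or knock anything over.

Things in the scene. Friction and masses are not known exactly. Their poses are not given: they have to be found in the camera images.
- rack: Dark wooden spice rack, fixed: a plank 330 mm long (its y axis), 82 mm deep (its x axis, away from the worktop's front edge), 21 mm high. Origin: centre of its underside, on the worktop. Four equal round wells, 71 mm wide, 9 mm deep, dark grey felt on the floor; centres at x = 0, y = -111, -37, +37, +111 mm, floors 12 mm above the worktop. Place and direction vary.
- pepper_mill_head (a point): Turned brown wooden pepper mill, 170 mm high, the highest of the four; body 58 mm wide at the foot, on it a fixed round head 49 mm wide (123 to 159 mm above the foot), a small metal knob on top. Position: the centre of the head, 141 mm above its foot, where it is best held. Starts upright on the open worktop.
- tall_jar_lid (a point): Glass jar with a black lid, 94 mm high, the second highest. The lid, its top 11 mm, is 63 mm wide and overhangs the glass by 2 mm, so it is best held there. Position: the centre of the lid, 88.5 mm above its foot. Starts upright on the open worktop.
- short_jar_lid (a point): Glass jar with a yellow lid, 80 mm high, the third highest. The lid, its top 11 mm, is 59 mm wide and the widest part; best held there. Position: the centre of the lid, 74.5 mm above its foot. Starts upright on the open worktop (yellow-lidded jars on the ledge at the back are not meant).
- pea_tin_mid (a point): Closed straight-sided food tin with a pale green and white label, 58 mm wide, 72 mm high, the lowest of the four. Position: its centre, 36 mm above its foot. Starts upright on the open worktop (tins on the ledge at the back are not meant).
- oil_bottle_mid (a point): Dark green glass oil bottle with a red cap, 61 mm wide, 267 mm high, loose, standing on the worktop just beyond one end of the rack, about 105 mm from the centre of the nearest well. At which end it stands varies: the row is highest at that end. Its position is given at its centre, half-way up.
- flat_tin_mid (a point): Flat closed tin with a red and blue label, wider than it is high: 75 mm wide, 58 mm high, loose, standing on the worktop just beyond the other end of the rack. Its position is given at its centre, half-way up.

How it is judged (in metres and radians):
At the end, for the whole second after the job is handed in: From the oil bottle's end the wells hold mill, black-lidded jar, yellow-lidded jar, small tin: each within 14 mm of its well's centre along and across, within 5 mm of seated height, within 0.1 rad of upright, at rest. Bottle and flat tin upright (0.1 rad), moved under 30 mm (((y of oil_bottle_mid in the frame of rack above 0 m and (y of pepper_mill_head in the frame of rack between 0.097 and 0.125 m and x of pepper_mill_head in the frame of rack between -0.014 and 0.014 m and z of pepper_mill_head in the frame of rack between 0.148 and 0.158 m) and (y of tall_jar_lid in the frame of rack between 0.023 and 0.051 m and x of tall_jar_lid in the frame of rack between -0.014 and 0.014 m and z of tall_jar_lid in the frame of rack between 0.0955 and 0.1055 m) and (y of short_jar_lid in the frame of rack between -0.051 and -0.023 m and x of short_jar_lid in the frame of rack between -0.014 and 0.014 m and z of short_jar_lid in the frame of rack between 0.0815 and 0.0915 m) and (y of pea_tin_mid in the frame of rack between -0.125 and -0.097 m and x of pea_tin_mid in the frame of rack between -0.014 and 0.014 m and z of pea_tin_mid in the frame of rack between 0.043 and 0.053 m)) or (y of oil_bottle_mid in the frame of rack below 0 m and (y of pepper_mill_head in the frame of rack between -0.125 and -0.097 m and x of pepper_mill_head in the frame of rack between -0.014 and 0.014 m and z of pepper_mill_head in the frame of rack between 0.148 and 0.158 m) and (y of tall_jar_lid in the frame of rack between -0.051 and -0.023 m and x of tall_jar_lid in the frame of rack between -0.014 and 0.014 m and z of tall_jar_lid in the frame of rack between 0.0955 and 0.1055 m) and (y of short_jar_lid in the frame of rack between 0.023 and 0.051 m and x of short_jar_lid in the frame of rack between -0.014 and 0.014 m and z of short_jar_lid in the frame of rack between 0.0815 and 0.0915 m) and (y of pea_tin_mid in the frame of rack between 0.097 and 0.125 m and x of pea_tin_mid in the frame of rack between -0.014 and 0.014 m and z of pea_tin_mid in the frame of rack between 0.043 and 0.053 m))) and angle between each of pepper_mill_head, tall_jar_lid, short_jar_lid, pea_tin_mid, oil_bottle_mid, flat_tin_mid's own z axis and vertical below 0.1 rad and linear speed of each of pepper_mill, tall_jar, short_jar, pea_tin below 0.02 m/s and distance of each of oil_bottle_mid, flat_tin_mid from where it was at the start of the episode below 0.03 m); the robot touches nothing.
It fails at once if one of the four things, the oil bottle or the flat tin is knocked over (angle between any of pepper_mill_head, tall_jar_lid, short_jar_lid, pea_tin_mid, oil_bottle_mid, flat_tin_mid's own z axis and vertical above 1.2 rad).
It fails at once if one of the four things is dropped from a height (linear speed of any of pepper_mill, tall_jar, short_jar, pea_tin above 1.8 m/s).
It also fails if it takes over 102 s, if anything falls off the work surface, if the arm or the gripper's body presses on something with over 40 N, if the wrist force passes 120 N, or if a joint passes its speed limit or range.

## Working session

There is one attempt and no reset: what is moved stays moved. The work goes in short steps, each a Python script; the robot and the scene stay as the last script left them, time stands still between calls to the robot, and variables do not carry over. Pictures are saved under pics/ and viewed, at most 14 in all, crops included, and the job is handed in when it is done.

```bash
mkdir -p pics; ls
python3 - <<'E'
from station import env, set_gripper, viewer, workorder
import cv2,numpy as np
np.set_printoptions(precision=3,suppress=True)
for n in("scene","top"):
    cv2.imwrite(f"pics/{n}0.png",viewer.camera(n)); print(n,viewer.camera_params(n))
print(viewer.camera_params("wrist")); print(env.read_state())
E
```

```text
pics
scene {'fx': 600.3373120028934, 'fy': 600.3373120028934, 'cx': 319.8659129031584, 'cy': 236.36102781639573, 'pose': array([[   0.481,    0.622,   -0.618, -202.732],
       [  -0.877,    0.327,   -0.353, -595.5  ],
       [  -0.018,    0.711,    0.703,  925.776],
       [   0.   ,    0.   ,    0.   ,    1.   ]])}
top {'fx': 443.2670879871756, 'fy': 443.2670879871756, 'cx': 315.18437683022097, 'cy': 239.86397221385724, 'pose': array([[   0.001,    0.986,   -0.164,  340.233],
       [  -1.   ,    0.003,    0.009, -163.884],
       [   0.009,    0.164,    0.986, 1072.643],
       [   0.   ,    0.   ,    0.   ,    1.   ]])}
{'fx': 404.15243979666366, 'fy': 404.15243979666366, 'cx': 317.4270045206335, 'cy': 243.07457134157204, 'tool_from_camera': array([[  0.001,   0.957,   0.289,  79.149],
       [  1.   ,  -0.001,  -0.001,   0.309],
       [ -0.001,   0.289,  -0.957, -81.965],
       [  0.   ,   0.   ,   0.   ,   1.   ]])}
{'time_s': 0.1, 'qpos': array([ 1.104,  0.424,  1.631, -0.   ,  1.089, -0.019]), 'dq': array([-0.   , -0.001, -0.001, -0.   ,  0.001, -0.   ]), 'tau': array([  0.   , -54.562, -27.432,   0.065,   0.019,  -0.   ]), 'tool_pos': array([270.436, 563.033, 301.986]), 'orientation': array([ 0.222,  0.975, -0.001, -0.   ]), 'force': array([ 0.308, -0.803, -0.259]), 'wrist_torque': array([ 0.045, -0.04 ,  0.015]), 'grip_force': 0.0, 'width': 87.99441974687322}
```

View pics/top0.png

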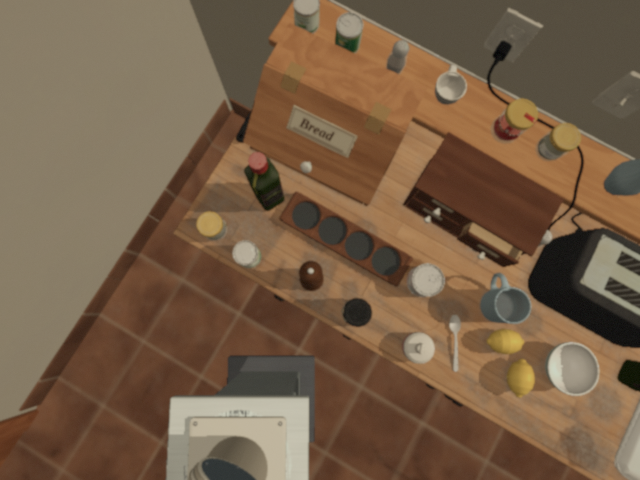

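View pics/scene0.png

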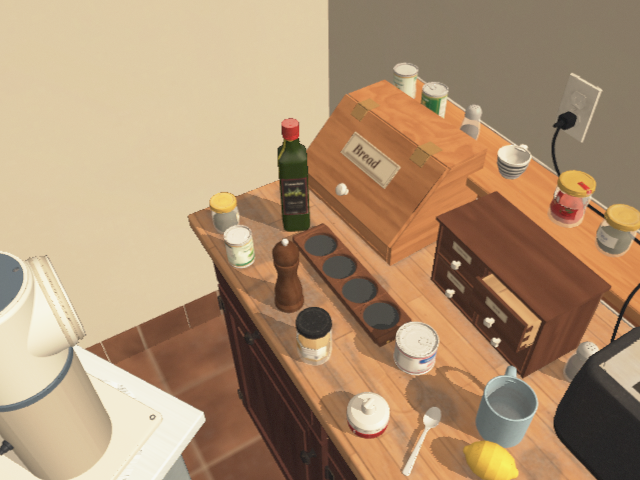

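The top view shows the yellow lid at (209,225), the tin at (245,253), the mill head at (311,272) and the black lid at (358,312). The wells run from (305,215) to (386,261), the flat tin is at (427,281) and the bottle cap is at (259,163). The bottle is at the left end, so from that end the order is mill, black, yellow, tin.

```bash
cat > h.py <<'E'
from station import env, set_gripper, viewer, workorder
import cv2,numpy as np
from scipy.spatial.transform import Rotation as R
np.set_printoptions(precision=2,suppress=True)
def wristpose():
    s=env.read_state(); T=np.eye(4); T[:3,:3]=R.from_quat(s['orientation']).as_matrix(); T[:3,3]=s['tool_pos']
    return T@viewer.camera_params("wrist")["tool_from_camera"]
def cast(name,uv,z,P=None):
    c=viewer.camera_params(name); P=c["pose"] if P is None else P
    uv=np.atleast_2d(np.float64(uv))
    d=np.c_[(uv[:,0]-c["cx"])/c["fx"],-(uv[:,1]-c["cy"])/c["fy"],-np.ones(len(uv))]@P[:3,:3].T
    return P[:3,3]+d*((z-P[2,3])/d[:,2])[:,None]
def project(p,P):
    c=viewer.camera_params("wrist"); q=np.linalg.inv(P)@np.r_[p,1]
    return np.array([c["cx"]+c["fx"]*q[0]/-q[2],c["cy"]-c["fy"]*q[1]/-q[2]]), c["fx"]/-q[2]
def down(yaw):  # tool x at world angle yaw, z down
    c,s=np.cos(yaw),np.sin(yaw)
    return R.from_matrix(np.array([[c,s,0],[s,-c,0],[0,0,-1]])).as_quat()
E
python3 - <<'E'
from h import *
pts={'short':((209,225),80),'tin':((245,253),72),'mill':((311,270),165),'tall':((358,312),94),'flat':((427,279),58),'cap':((259,161),260)}
for k,(p,z) in pts.items(): print(k,cast("top",p,z)[0])
w=cast("top",[(305,215),(333,231),(359,246),(386,261)],12); print(w,np.linalg.norm(np.diff(w,axis=0),axis=1))
d=w[3]-w[0]; print("dir",np.arctan2(d[1],d[0]), w.mean(0))
print(cast("scene",[(320,243),(340,266),(360,289),(381,314)],12))
print("breadbox corner", cast("top",[(385,200),(412,122)],0), down(np.arctan2(d[1],d[0])), R.from_quat(env.read_state()['orientation']).as_matrix())
a=np.arctan2(d[1],d[0])
for p in w:
  for y in(a,a+np.pi): print(env.ik([p[0],p[1],220],down(y)))
E
```

```text
short [539.3   69.01  80.  ]
tin [476.25 -13.42  72.  ]
mill [ 428.74 -163.63  165.  ]
tall [ 344.05 -266.38   94.  ]
flat [ 419.06 -429.57   58.  ]
cap [628.3  -63.61 260.  ]
[[ 578.61 -148.53   12.  ]
 [ 538.97 -216.89   12.  ]
 [ 502.19 -279.71   12.  ]
 [ 465.79 -344.3    12.  ]] [79.03 72.79 74.14]
dir -2.0935928410831446 [ 521.39 -247.36   12.  ]
[[ 583.37 -146.38   12.  ]
 [ 544.02 -214.96   12.  ]
 [ 507.54 -278.56   12.  ]
 [ 470.12 -341.4    12.  ]]
breadbox corner [[ 620.26 -347.68    0.  ]
 [ 827.05 -422.35    0.  ]] [-0.5   0.87  0.    0.  ] [[-0.9   0.43 -0.  ]
 [ 0.43  0.9  -0.  ]
 [ 0.   -0.   -1.  ]]
None
[-0.27  0.49  1.75 -0.    0.91  0.25]
None
[-0.4   0.47  1.79 -0.    0.89  0.12]
None
[-0.53  0.46  1.8  -0.    0.88 -0.01]
None
[-0.66  0.46  1.79 -0.    0.89 -0.13]
```

Run:
```python
from h import *
import pickle
Y=-2.0936+np.pi; out={}
for k,p,z in [('short',(539,69),265),('tin',(476,-13),270),('mill',(429,-164),345),('tall',(346,-266),275),('rack',(521,-247),340)]:
    env.reach([*p,z],down(Y)); env.hold(0.3)
    P=wristpose(); im=viewer.camera("wrist"); cv2.imwrite(f"pics/w_{k}.png",im); out[k]=P
    print(k,env.read_state()['time_s'],P[:3,3])
pickle.dump(out,open("poses.pkl","wb"))
ims=[cv2.resize(cv2.imread(f"pics/w_{k}.png"),(400,300)) for k in('short','tin','mill','tall')]
cv2.imwrite("pics/mont.png",np.vstack([np.hstack(ims[:2]),np.hstack(ims[2:])]))
```

```text
short 2.4833 [578.93 138.45 346.97]
tin 3.325 [516.45  56.6  351.89]
mill 4.4083 [469.16 -94.12 426.36]
tall 5.4083 [ 386.66 -196.48  357.53]
rack 6.5333 [ 560.13 -178.49  421.73]
```

View pics/mont.png

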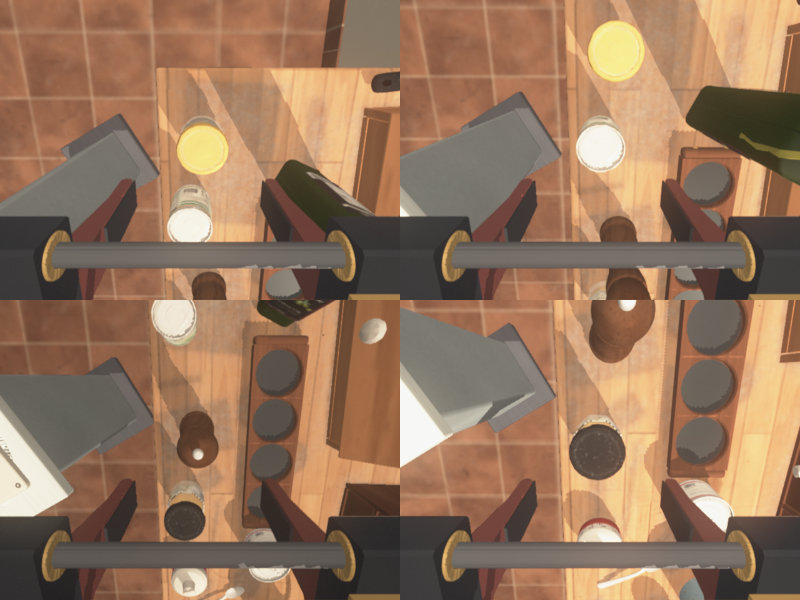

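View pics/w_rack.png

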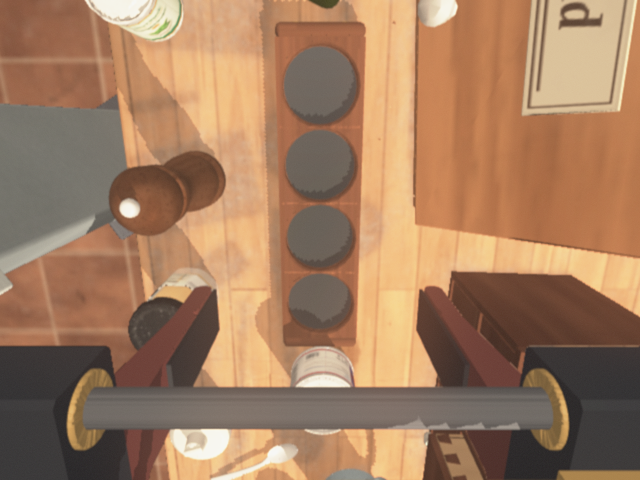

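The montage shows every lid clearly: yellow at (323,238) full-res in its view, tin lid at (320,235), mill knob at (317,246), black lid at (315,243). The rack view shows the wells at (320,84), (320,163), (320,237) and (320,303). Next I'll measure by masks.

```bash
cat > meas.py <<'E'
from h import *
def mask(kind,im):
    h,s,v=[c.astype(int) for c in cv2.split(cv2.cvtColor(im,cv2.COLOR_BGR2HSV))]
    m={'yellow':(abs(h-27)<7)&(s>110)&(v>170),'white':(s<45)&(v>185),'black':(v<75)&(s<110),'grey':(s<60)&(v<130)}[kind]
    return cv2.morphologyEx(m.astype(np.uint8)*255,cv2.MORPH_OPEN,np.ones((3,3)))
def blob(im,kind,near):  # contour nearest the given pixel
    cs,_=cv2.findContours(mask(kind,im),cv2.RETR_EXTERNAL,cv2.CHAIN_APPROX_NONE)
    cs=[c for c in cs if cv2.contourArea(c)>40]
    return cv2.convexHull(max(cs,key=lambda c:cv2.pointPolygonTest(c,near,True)))[:,0]
def circle(hull,z,P):
    w=cast("wrist",hull,z,P); (x,y),r=cv2.minEnclosingCircle(w[:,:2].astype(np.float32))
    e=cv2.fitEllipse(w[:,:2].astype(np.float32))
    return np.array([x,y]),2*r,np.array(e[0]),np.array(e[1])
E
python3 - <<'E'
from meas import *
import pickle
P=pickle.load(open("poses.pkl","rb"))
for k,kind,px,z in[('short','yellow',(323,238),79),('tin','white',(320,235),72),('mill','white',(317,246),165),('tall','black',(315,243),93)]:
    print(k,*circle(blob(cv2.imread(f"pics/w_{k}.png"),kind,px),z,P[k]))
im=cv2.imread("pics/w_rack.png"); ws=[]
for px in[(320,84),(320,163),(320,237),(320,303)]:
    r=circle(blob(im,'grey',px),16.5,P['rack']); ws.append(r[2]); print(*r)
ws=np.array(ws); print(np.linalg.norm(np.diff(ws,axis=0),axis=1),np.arctan2(*(ws[3]-ws[0])[::-1]))
E
```

```text
short [543.31  68.21] 41.0625 [543.43  68.34] [39.97 40.81]
tin [478.45 -10.58] 55.75888442993164 [478.52 -11.62] [51.17 54.4 ]
mill [ 427.81 -165.56] 8.560775756835938 [ 427.86 -165.46] [7.7  8.43]
tall [ 231.04 -285.52] 84.63777923583984 [ 228.7  -288.96] [25.8  87.14]
[ 577.79 -151.45] 66.8284683227539 [ 577.78 -151.51] [66.16 66.51]
[ 541.19 -215.05] 66.43563842773438 [ 540.95 -214.72] [65.12 66.52]
[ 504.54 -277.86] 66.12863159179688 [ 503.99 -277.1 ] [61.74 66.03]
[ 468.02 -338.48] 64.49024963378906 [ 467.51 -338.42] [55.35 63.27]
[73.15 72.51 71.35] -2.1038435963725317
```

Run:
```python
import cv2
for k,c in(('short',(323,238)),('tall',(315,243))):
    im=cv2.cvtColor(cv2.imread(f"pics/w_{k}.png"),cv2.COLOR_BGR2HSV)
    for d in range(-60,61,8): print(d,im[c[1],c[0]+d],im[c[1]+d,c[0]])
```

```text
-60 [ 13 131 207] [ 13 106 169]
-52 [ 12 122 175] [ 14  79 193]
-44 [ 12 126 201] [ 17  72 166]
-36 [ 24 124 246] [ 23 128 245]
-28 [ 25 120 246] [ 24  96 246]
-20 [ 25 115 246] [ 25 119 246]
-12 [ 24 117 246] [ 25 120 246]
-4 [ 25 113 246] [ 25 117 246]
4 [ 25 114 247] [ 25 114 247]
12 [ 25 115 247] [ 26 109 247]
20 [ 25 109 246] [ 26 112 247]
28 [ 25 110 247] [ 25 116 247]
36 [ 24 125 246] [ 24 129 245]
44 [ 14  97 216] [ 14 100 228]
52 [ 14 105 219] [ 14 105 225]
60 [ 14 102 219] [ 14 101 180]
-60 [ 12 123 147] [ 13  95 199]
-52 [ 16 114 240] [ 16  73 206]
-44 [10 85 87] [ 13 105 104]
-36 [ 14  65 102] [12 71 90]
-28 [12 68 86] [13 66 93]
-20 [12 72 89] [10 64 91]
-12 [10 66 89] [11 70 88]
-4 [12 67 88] [13 70 87]
4 [13 67 91] [ 9 67 88]
12 [10 67 91] [12 65 90]
20 [ 13  62 116] [11 76 91]
28 [11 72 95] [11 74 96]
36 [ 11  80 109] [ 10  73 102]
44 [10 90 99] [ 12  89 118]
52 [ 17 105 241] [ 13 109 217]
60 [ 16  98 237] [ 13 108 217]
```

```bash
sed -i "s/(s>110)&(v>170)/(h>20)\&(s>75)\&(v>170)/; s/(v<75)&(s<110)/(v<125)\&(s<112)/" meas.py
python3 - <<'E'
from meas import *
import pickle
P=pickle.load(open("poses.pkl","rb"))
for k,kind,px,z in[('short','yellow',(323,238),79),('tall','black',(315,243),93)]:
    print(k,*circle(blob(cv2.imread(f"pics/w_{k}.png"),kind,px),z,P[k]))
E
```

```text
short [543.65  67.71] 56.91330337524414 [543.58  67.68] [55.85 56.46]
tall [ 345.61 -265.27] 63.92586898803711 [ 345.69 -265.55] [61.33 63.19]
```

```bash
cat > pp.py <<'E'
from meas import *
A=-2.10; C=np.array([522.3,-246.5]); D=np.array([np.cos(A),np.sin(A)])
well=lambda i: C+D*74*(i-1.5)          # 0 = bottle's end
def pick(p,gz,width,zc,Q):
    # Q: orientation; grasp point 61 mm ahead of the TCP
    zax=R.from_quat(Q).as_matrix()[:,2]
    tcp=lambda x,z: np.r_[x,z]-61*zax
    env.reach(tcp(p,max(gz+100,zc-61)),Q); env.move_l(tcp(p,gz),rate=150)
    set_gripper(20); s=env.read_state(); print('grip',s['width'],s['grip_force'],'want',width)
    if abs(s['width']-width)>5: raise SystemExit('bad grasp')
    env.move_l(tcp(p,zc-61),rate=200); return tcp
def place(tcp,w,gz,zc,Q):
    env.move_l(tcp(w,zc-61),Q,rate=250); s=env.read_state(); print('held',s['width'],s['grip_force'])
    env.move_l(tcp(w,gz+12+8),rate=150); env.hold(0.2)
    hit=env.move_l(tcp(w,gz+12-3),rate=25,f_stop=8)
    s=env.read_state(); print('hit',hit,'dz',s['tool_pos'][2]-tcp(w,gz+12)[2],s['force'])
def let_go(tcp,w,zc):
    set_gripper(88); env.move_l(tcp(w,zc-61),rate=200); print('t',env.read_state()['time_s'])
E
python3 - <<'E'
from pp import *
Q=down(A+np.pi)
t=pick((345.6,-265.4),88.5,63,320,Q); place(t,well(1),88.5,320,Q)
cv2.imwrite("pics/p1.png",viewer.camera("scene"))
E
```

```text
grip 62.64778423415887 30.000782310962677 want 63
held 62.28238266600618 29.999510943889618
hit True dz -0.016340297501869827 [-0.81  0.54  2.33]
```

View pics/p1.png

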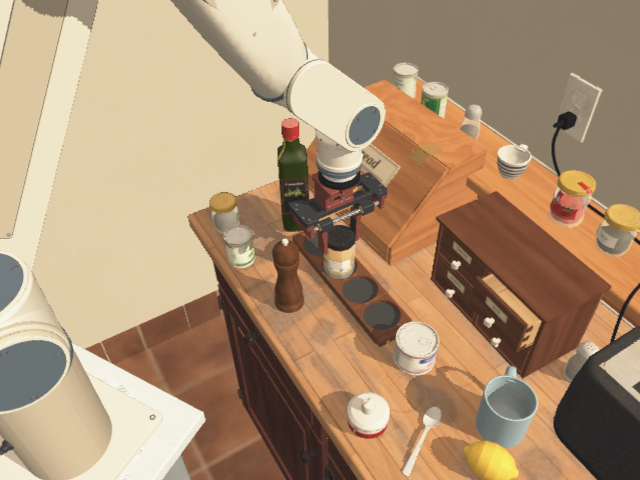

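The jar stands right down in well 1 (dz 0) and the neighbours haven't moved. I'll let go, then do the yellow-lidded jar and the tin, carrying high so the fingers clear the bottle.

Run:
```python
from pp import *
Q=down(A+np.pi)
t=lambda x,z: np.r_[x,z+61]
let_go(t,well(1),360)
t=pick((543.5,67.7),74.5,59,360,Q); place(t,well(2),74.5,360,Q); let_go(t,well(2),360)
t=pick((478.5,-11.3),52,58,360,Q); place(t,well(3),52,360,Q); let_go(t,well(3),360)
P=wristpose(); print(P[:3,3]); np.save("P2.npy",P); cv2.imwrite("pics/w2.png",viewer.camera("wrist")); cv2.imwrite("pics/s2.png",viewer.camera("scene"))
```

```text
t 14.5417
grip 58.1164602228004 30.000342428684235 want 59
held 58.28713345855383 29.999894499778748
hit True dz -0.43389935065266627 [-0.89 -0.15  1.11]
t 24.6417
grip 56.97290126129423 30.000360310077667 want 58
held 57.137315828502174 29.999772012233734
hit True dz -0.3222294822838876 [ 0.34 -0.04  3.65]
t 35.1667
[ 506.4  -273.42  440.78]
```

View pics/w2.png

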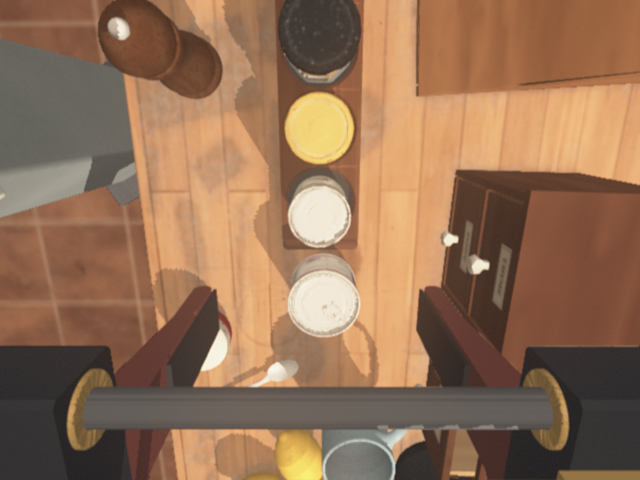

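View pics/s2.png

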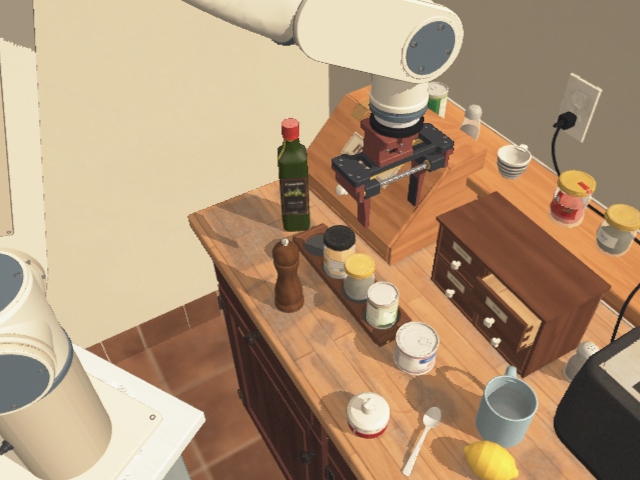

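The black, yellow and white lids sit in wells 1 to 3 in the right order at (320,32), (320,128) and (320,215), all inside the rack outline. The mill, bottle and flat tin are untouched. I'll place the mill with a slight tilt so the gripper leans away from the bottle.

Run:
```python
from pp import *
th=0.15; x=np.r_[-D*np.cos(th),np.sin(th)]; z=np.r_[-D*np.sin(th),-np.cos(th)]
Q=R.from_matrix(np.c_[x,np.cross(z,x),z]).as_quat()
t=pick((427.8,-165.5),141,49,345,Q); place(t,well(0),141,345,Q)
cv2.imwrite("pics/s3.png",viewer.camera("scene"))
```

```text
grip 46.90178757604033 29.843954777570616 want 49
held 47.87178606308148 30.004168991517872
hit True dz -0.19690139696959363 [ 0.25 -0.14  3.63]
```

View pics/s3.png

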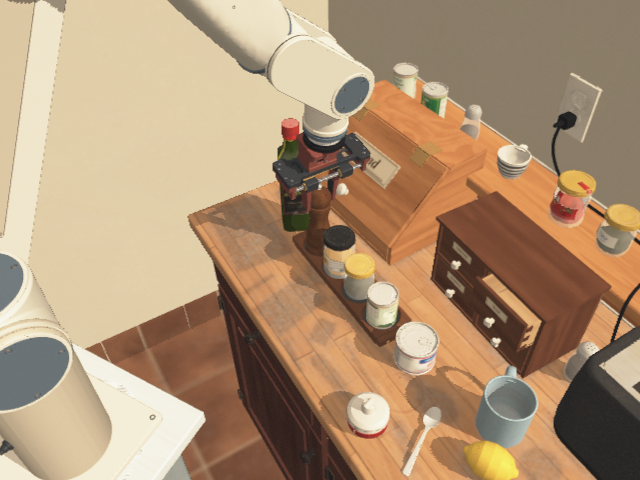

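The mill is down in well 0, around (318,225), and the bottle still stands. I'll release it, retreat and check.

Run:
```python
from pp import *
set_gripper(88); p=env.read_state()['tool_pos']
env.move_l(p+[0,0,150],rate=120); env.move_l(p+[*(D*60),150],down(A+np.pi),rate=120); env.hold(.3)
P=wristpose(); im=viewer.camera("wrist"); cv2.imwrite("pics/w4.png",im); sc=viewer.camera("scene")
cv2.imwrite("pics/f.png",np.hstack([cv2.resize(im,(400,300)),cv2.resize(sc[90:390,180:480],(300,300))]))
for n,z,i in(('yellow',91,2),('white',84,3)):
    try: r=circle(blob(im,n,tuple(float(v) for v in project(np.r_[well(i),z],P)[0])),z,P); print(n,r[2]-well(i),r[3])
    except Exception as e: print(n,e)
print(env.read_state()['time_s'])
```

```text
yellow [ 0.26 -0.38] [55.11 55.43]
white [0.57 0.5 ] [49.37 51.93]
44.3
```

View pics/f.png

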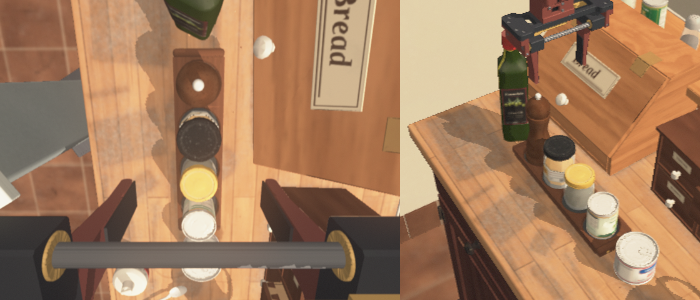

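The mill (198,85), black (200,138), yellow (198,183) and white (198,222) lids stand upright in a row, the bottle and flat tin are in place, and the gripper is clear.

```bash
python3 -c "
from station import workorder
print(workorder.sign_off())"
```

```text
the job is handed in; nothing more can be done
None
```

The mill, black-lidded jar, yellow-lidded jar and small tin are each down in their own well, stepping down from the oil bottle to the flat tin, and the job is handed in at about 44 s; the sign-off gave no verdict.

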